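# Clamp a nut blank in the luthier's vise with its thumbwheel

### The job

Lay the short, stout bone nut blank from the cork mat between the jaws of the small nut vise, flat on the ledge, lengthwise along the jaws and about centred on them. Let go of it, then close the jaw on it by rolling the brass thumbwheel with a light fingertip until the blank is held firmly: do not bear down hard on the wheel and do not push the jaw itself. Leave everything else on the bench where it is.

Things in the scene. Friction and masses are not known exactly. Their poses are not given: they have to be found in the camera images.
- nut_blank: the nut blank: plain bone bar 60 long x 10 thick x 14 mm high, about 18 g, on the 5 mm thick cork mat, the shorter and stouter of the two bone bars there. Origin: centre of its underside; x along its length, z up. Best taken across its 60 mm length, so that the fingers pass outside the 40 mm wide jaws
- vise: steel and grey iron nut vise bolted to the bench. Origin: on the bench under the middle of the fixed jaw's face; y along the screw, x along the jaws, z up. In this frame, mm: foot plate x -42 to 42, y -117 to 79, 10 high; fixed jaw y 0 to 18, x -20 to 20, top at z 50; wheel housing y 18 to 71, x -24 to 24, top at z 42; end plate at y -104, top at z 40
- vise_ledge (a point): point on the ledge's top at the foot of the fixed jaw's face (vise frame 0, 0, 40 mm), axes as the vise's. The ledge, between the jaws, reaches 20 mm from here to vise -y and 20 mm to either x side. The jaws stand 10 mm above it, a seated blank 14 mm. A clamped blank has its origin 5 mm from here to -y
- wheel_top (a point): top of the thumbwheel's crown (vise frame 0, 45.5, 48 mm), axes as the vise's. Knurled brass wheel, 36 mm across, 14 mm wide, axis along vise y at z 30 mm. Only its top 6 mm shows in the housing's window, so it cannot be pinched: a fingertip pressed on the crown and drawn to vise +x turns it, closing the jaw. Rigid: press with 7 to 15 N; over 30 N is too hard
- wheel (a joint): angle of the thumbwheel, rad; it grows as the crown moves to vise +x and the jaw closes, 12 mm of jaw travel per turn (18 mm drawn along the rim turn it 1 rad and close the jaw 1.9 mm). It runs stiffly (about 3 to 4 N at the rim), yields no more to a 10 N draw once the blank is clamped, and stays where it is left
- jaw_face (a point): middle of the moving jaw's gripping face (vise z 45 mm). The jaw is a steel block 40 mm wide and 38 mm long behind this face, top at z 50 mm, on two rods. The gap between the jaws is the distance of this point from the fixed jaw's face, 14 to 17.5 mm at the start; it moves to vise +y as it closes
- jaw (a joint): travel of the moving jaw, m: the gap is 0.020 m minus this; with the nut blank clamped it reads about 0.010. Driven by the screw; do not push it (10 N is too much)
- mat: cork mat, 200 x 240 x 5 mm, fixed; origin: centre of its underside
- saddle_blank: bone saddle blank, slimmer and longer than the nut blank: 80 x 6 x 10 mm, lying on the mat; leave it. Origin: centre of its underside, x along its length
- tuner: steel guitar tuner with a bone-coloured button, about 48 x 20 x 37 mm, on the mat; leave it
- file: flat file with wooden handle, 235 mm long, 25 mm high, lying beyond the vise; leave it
- hammer: small hammer lying beyond the mat; leave it
- glue: white glue bottle, 44 mm across, 130 mm high; leave it
- sanding_block: wooden sanding block with grip, 150 x 50 x 34 mm; leave it
- mug: blue mug, 80 mm across, 95 mm high; leave it
- driver: screwdriver, 180 mm long; leave it
Not all that is in view belongs to the job. What is shaped like the nut_blank but orange is not meant.

How it is judged (in metres and radians):
On the way, in this order (a step that is already met when the one before it is completed fails the run):
1. the nut blank lies on the ledge between the open jaws, along them and centred to 10 mm, and has been let go (z of nut_blank in the frame of vise_ledge between -0.003 and 0.003 m and x of nut_blank in the frame of vise_ledge between -0.01 and 0.01 m and angle between nut_blank's own z axis and vertical below 0.15 rad and angle between the x axis of nut_blank and the x axis of vise_ledge, either way round below 0.2 rad and contact force between the fingers and nut_blank below 0.05 N and contact force between nut_blank and jaw below 3 N and y of nut_blank in the frame of vise_ledge between -0.016 and -0.002 m), for 0.2 s.
2. the jaw has been closed onto the blank with the wheel and presses it with more than 8 N (z of nut_blank in the frame of vise_ledge between -0.003 and 0.003 m and x of nut_blank in the frame of vise_ledge between -0.01 and 0.01 m and angle between nut_blank's own z axis and vertical below 0.15 rad and angle between the x axis of nut_blank and the x axis of vise_ledge, either way round below 0.2 rad and contact force between nut_blank and jaw above 8 N), for 0.2 s.
At the end, for the whole second after the job is handed in: the nut blank sits flat on the vise's ledge (underside within 3 mm of it, tilt under 0.15 rad), along the jaws (within 0.2 rad) and centred on them to 10 mm, against the fixed jaw (centre 2 to 8 mm from its face), at rest, and the moving jaw presses it with more than 8 N (all of step 2 and y of nut_blank in the frame of vise_ledge between -0.008 and -0.002 m and linear speed of nut_blank below 0.01 m/s); the robot touches nothing.
It fails at once if the thumbwheel is pressed with more than 30 N (contact force between anything else and wheel above 30 N).
It fails at once if the moving jaw is pushed with the hand (more than 10 N) (contact force between the fingers and jaw above 10 N).
It fails at once if another thing on the bench is moved by more than 30 mm (distance of any of saddle_blank, tuner, file, hammer, glue, sanding_block, mug, driver from where it was at the start of the episode above 0.03 m).
It also fails if it takes over 67 s, if anything falls off the work surface, if the arm or the gripper's body presses on something with over 40 N, if the wrist force passes 120 N, or if a joint passes its speed limit or range.

### The arm

A 7-joint arm with a two-finger parallel gripper is mounted at the origin on the work surface. World frame = base frame: x ahead of the robot, y to its left, z up, the work surface at z = 0. Lengths are in m, angles in degrees, forces in N, time in s.
With the tool pointing down it reaches from about 0.425 to 0.875 m from the base axis. Payload 4.7 kg.
Tool frame: the origin (TCP) lies between the finger pads; the fingertips stand 8 mm ahead of it and the grasp point (between the pads) lies 11 mm behind it (env.tip_extent is the distance from the TCP to the fingertips, in m); z points along the fingers, y is the line along which they close (so a half turn about z gives the same grasp; the last joint's range is limited). The gripper opens to 87 mm and grips with 3 to 60 N. Pads are 19 mm wide; open, the fingers measure 117 mm over their backs; the gripper's body (75 mm by 190 mm) begins 51 mm behind the grasp point.
Start: joints at [-69.952, 18.392, -4.016, 83.108, 1.295, 78.541, -3.26], TCP at [0.214, 0.614, 0.231] pointing down, gripper open.
Joint ranges: [-163.93, 163.93], [-17.29, 119.83], [-79.2, 71.16], [3.27, 140.29], [-89.18, 269.18], [5.43, 117.66], [-154.24, 154.24]. Speed limits (degrees/s): [147.25, 147.25, 180, 180, 180, 180, 180].

### API

Orientations are given as [roll, pitch, yaw] about the fixed x, y, z axes, in that order (R = Rz(yaw) Ry(pitch) Rx(roll)).
In Python, from cell import sensors, vision, workorder, env gives the robot as it stands.
- The arm moves only by the tool drive_tool, never from a script. Its argument "moves" is a list of rows, each an object of numbers: "x", "y", "z": the shift along the tool's x, y, z in mm; "rx", "ry", "rz": the turn, a rotation vector about the tool's x, y, z in rad; "fingers": the closure, from -1 (fully open) to 1 (shut). In form: [{"x": .., "y": .., "z": .., "rx": .., "ry": .., "rz": .., "fingers": ..}, ...]. A call has 1 to 20 rows; each row is the pose to reach, as a shift and turn from the pose commanded when the call began, along the tool's axes at that moment; what a row does not reach only later rows make up. A row lasts 1/8 s, in which the tool goes at most 62.5 mm and 10.7 degrees, less where a joint would pass 70% of its speed; a pose out of reach is approached as far as the arm can. A call with a gripper value outside its range is refused whole. The fingers move at their own pace and stop on an object; "force" is the grip in N (left out, the last holds). Time passes only in rows, so rows that repeat a pose let the fingers close. It gives the time, the measured TCP pose, the force, the opening and the grip force at its end, in the units of the state.
- sensors.get_obs(): the state, without advancing time (a new reading comes with each control period).
- vision.read_camera(name): name is "scene" or "side" or "wrist"; returns a dict with "image" (400x640x3 uint8, red, green, blue), "fx", "fy", "cx", "cy" (pixels), "R" (3x3) and "t" (3): a world point X has camera coordinates R X + t. Camera axes: x right, y down, z forward; pixel columns grow to the right and rows downward; lengths in m; the calibration is good to about 2 mm. The wrist camera is an equidistant fisheye: a pixel r from the principal point sees the ray r / f radians off the axis. A picture is of the moment at which its call begins. There is no depth.
- workorder.sign_off(): hands the job in; it is judged then, once.
The state is a dict: "time_s": time; "qpos": joint angles; "joint_velocities": joint speeds; "effort": joint torques, N m; "tool_pos": TCP position; "tool_rot": TCP orientation; "force": force on the tool from outside, world axes, zero at the start; "wrist_torque": the same for the moment, N m; "grip_width": finger opening in m; "grasp_force": force on a finger pad.
Only numpy, scipy, OpenCV 4.12 (cv2) and the standard library are available. Lean on these libraries where they do the work, as an engineer would, in place of code of your own. Each camera call takes 0.05 s, during which the arm holds its last target. There are 200 camera calls.

## Working session

There is one attempt and no reset: what is moved stays moved. The work goes in short steps, Python scripts to look and compute and a tool call to move; the robot and the scene stay as the last step left them, time stands still between calls to the robot, and variables do not carry over. Pictures are saved under pics/ and viewed, at most 10 in all, crops included, and the job is handed in when it is done.

Besides the shell and the picture viewer there is one more tool, called as a command line: name --argument value ..., lists and objects as JSON in quotes. drive_tool: Moves the arm, as the interface text tells. Its arguments: {"type":"object","properties":{"moves":{"type":"array"},"force":{"type":"number"}},"required":["moves"]}

```bash
mkdir -p pics; ls
python3 - <<'E'
from cell import sensors, vision, workorder, env
import cv2,numpy as np
o=sensors.get_obs();print(o)
for n in ["scene","side","wrist"]:
    c=vision.read_camera(n);cv2.imwrite(f"pics/{n}0.png",c["image"][:,:,::-1])
    np.savez(f"pics/{n}0.npz",**c)
    print(n,c["fx"],c["cx"],c["cy"],-np.array(c["R"]).T@c["t"])
E
```

```text
pics
{'time_s': 0.0, 'qpos': array([-69.95146799,  18.43908048,  -4.01676153,  83.17583977,
         1.29503886,  78.54034731,  -3.26147106]), 'joint_velocities': array([-0.00660445, -0.06502742, -0.00419851,  0.04036456,  0.06618587,
       -0.00389462,  0.00108519]), 'effort': array([-1.03012204e-03, -4.91288996e+01, -4.04271148e-01, -3.12518191e+01,
       -6.39419211e-02,  4.39458154e-02,  2.20283305e-04]), 'tool_pos': array([0.21405469, 0.61316647, 0.22945321]), 'tool_rot': array([-1.79889985e+02,  5.43886572e-03,  1.60760948e+02]), 'force': array([ 0.74752597, -0.10810127,  1.1114968 ]), 'wrist_torque': array([-0.00735547, -0.02148726, -0.00922766]), 'grasp_force': 0.0, 'grip_width': 0.08694465972825463}
scene 472.5953854397212 308.682449565343 201.65469128461154 [1.3847287  0.796576   1.08817393]
side 406.534009553395 321.2168818651446 198.6366434842881 [ 0.14042212 -0.80329886  0.81457069]
wrist 309.70691628693146 323.18943187336936 202.26132812119923 [0.14878969 0.63619647 0.38366015]
```

View pics/scene0.png

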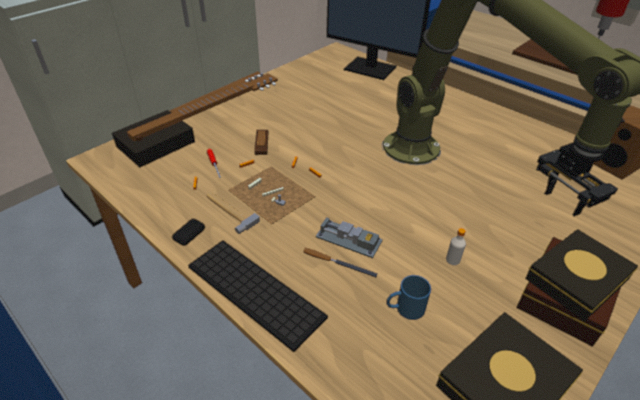

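View pics/side0.png

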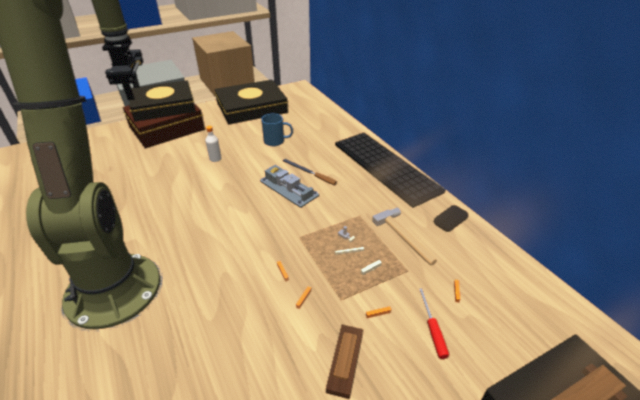

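View pics/wrist0.png

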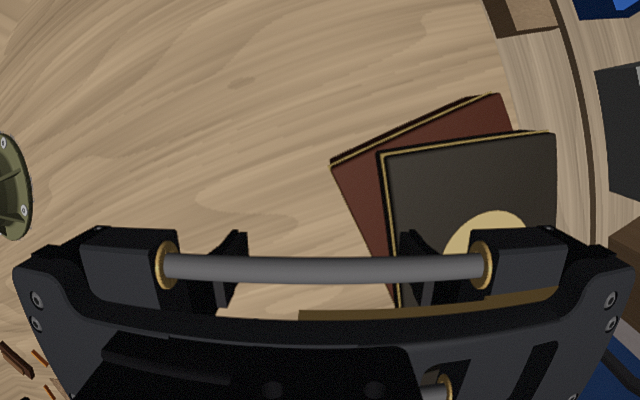

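Both views show the mat with the stout blank (scene ~(255,182), side ~(371,266)), the slimmer saddle blank (scene (272,191), side (350,250)), and the vise (scene (350,236), side (290,185)). I'll enlarge these areas and triangulate.

```bash
cat > h.py <<'E'
import numpy as np,cv2
def load(f): return dict(np.load(f))
def ray(c,u,v,fish=False):
    d=np.array([(u-c["cx"])/c["fx"],(v-c["cy"])/c["fy"],1.])
    if fish:
        a=d[:2]; r=np.hypot(*a); d=np.array([*(a/r*np.sin(r)),np.cos(r)]) if r>1e-9 else d
    return -c["R"].T@c["t"], c["R"].T@d
def onz(c,u,v,z,fish=False):
    o,d=ray(c,u,v,fish); return o+d*(z-o[2])/d[2]
def proj(c,X,fish=False):
    p=c["R"]@np.asarray(X,float)+c["t"]
    if fish:
        r=np.hypot(p[0],p[1]); th=np.arctan2(r,p[2]); a=p[:2]/r*th
    else: a=p[:2]/p[2]
    return np.array([c["cx"]+c["fx"]*a[0],c["cy"]+c["fy"]*a[1]])
E
python3 - <<'E'
from h import *
S=load("pics/scene0.npz");D=load("pics/side0.npz")
for n,c,u,v,z in [("nut",S,255,182,.019),("nut",D,371,266,.019),("sad",S,272,191,.015),("sad",D,350,250,.015),("vise",S,350,236,.02),("vise",D,290,185,.02)]:
    print(n,onz(c,u,v,z).round(3))
cr=lambda c,x,y,w,h:cv2.resize(c["image"][y:y+h,x:x+w,::-1],(400,300),interpolation=cv2.INTER_CUBIC)
im=np.vstack([np.hstack([cr(S,310,206,80,60),cr(D,250,155,80,60)]),np.hstack([cr(S,228,162,80,60),cr(D,312,219,80,60)])])
cv2.imwrite("pics/crop.png",im)
E
```

```text
nut [ 0.592 -0.254  0.019]
nut [ 0.591 -0.262  0.019]
sad [ 0.58  -0.178  0.015]
sad [ 0.576 -0.186  0.015]
vise [0.558 0.163 0.02 ]
vise [0.558 0.143 0.02 ]
```

View pics/crop.png

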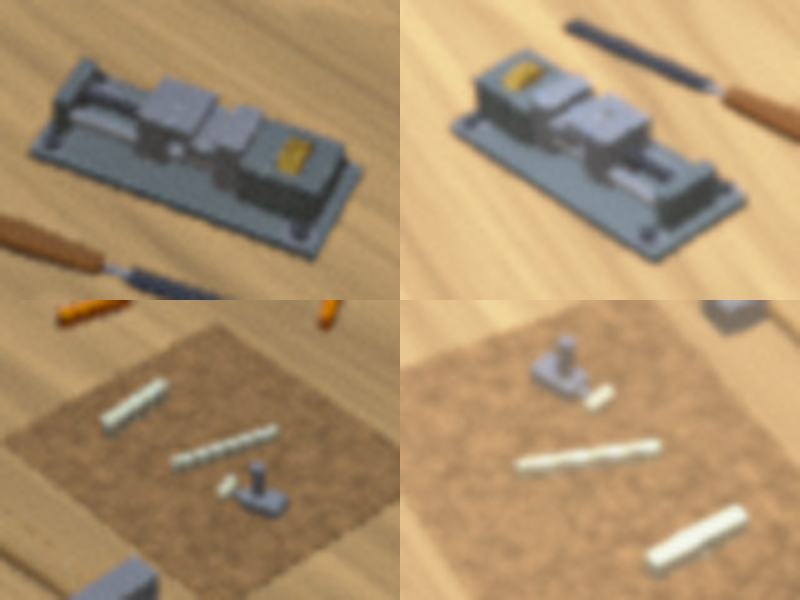

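Run:
```python
from h import *
S=load("pics/scene0.npz");D=load("pics/side0.npz")
def p(c,ox,oy,x,y,z): 
    return onz(c,ox+x/5,oy+y/5,z)
for q in [(32,150),(315,254),(362,172)]: print("S foot",p(S,310,206,*q,.008).round(3))
for q in [(452,127),(655,260),(747,200)]: print("D foot",p(D,250,155,q[0]-400,q[1],.008).round(3))
for q in [(104,422),(164,384)]: print("S nut",p(S,228,162,q[0],q[1]-300,.014).round(3))
for q in [(650,560),(745,513)]: print("D nut",p(D,312,219,q[0]-400,q[1]-300,.016).round(3))
c=load("pics/wrist0.npz"); from scipy.spatial.transform import Rotation as R
T=R.from_euler("xyz",[-179.89,0.005,160.761],degrees=True).as_matrix(); t=np.array([.21405,.61317,.22945])
print("cam in tool",T.T@(-c["R"].T@c["t"]-t),"\n",c["R"]@T); print("tool axes",T.round(3))
```

```text
S foot [0.624 0.08  0.008]
S foot [0.566 0.263 0.008]
S foot [0.492 0.241 0.008]
D foot [0.49  0.227 0.008]
D foot [0.545 0.043 0.008]
D foot [0.622 0.066 0.008]
S nut [ 0.62  -0.256  0.014]
S nut [ 0.562 -0.258  0.014]
D nut [ 0.563 -0.263  0.016]
D nut [ 0.624 -0.261  0.016]
cam in tool [ 6.91896484e-02 -5.94636159e-05 -1.54216355e-01] 
 [[-3.37906564e-05  9.99999855e-01  5.37840653e-04]
 [-9.66535637e-01  1.05313673e-04 -2.56532358e-01]
 [-2.56532378e-01 -5.28510555e-04  9.66535493e-01]]
tool axes [[-0.944  0.33  -0.001]
 [ 0.33   0.944 -0.002]
 [-0.    -0.002 -1.   ]]
```

```bash
cat > mv.py <<'E'
# usage: goal(pos,yaw) -> prints shift (mm) and rotvec in the current tool frame
import numpy as np
from cell import sensors
from scipy.spatial.transform import Rotation as R
def goal(pos,yaw,cur=None):
    o=sensors.get_obs()
    T=R.from_euler("xyz",o["tool_rot"],degrees=True); t=np.array(o["tool_pos"])
    G=R.from_euler("xyz",[180,0,yaw],degrees=True)
    print("shift",(T.inv().apply(np.array(pos)-t)*1000).round(1),"rot",(T.inv()*G).as_rotvec().round(4),"t",o["time_s"],"q",o["qpos"].round(0))
E
python3 -c "
from mv import *
goal([.566,.124,.22],107)"
```

```text
shift [-493.5 -346.    10.3] rot [-1.300e-03  8.000e-04  9.383e-01] t 0.15 q [-70.  18.  -4.  83.   1.  79.  -3.]
```

drive_tool --moves '[{"x": -493, "y": -346, "z": 10, "rz": 0.938, "fingers": -1}, {"x": -493, "y": -346, "z": 10, "rz": 0.938, "fingers": -1}, {"x": -493, "y": -346, "z": 10, "rz": 0.938, "fingers": -1}, {"x": -493, "y": -346, "z": 10, "rz": 0.938, "fingers": -1}, {"x": -493, "y": -346, "z": 10, "rz": 0.938, "fingers": -1}, {"x": -493, "y": -346, "z": 10, "rz": 0.938, "fingers": -1}, {"x": -493, "y": -346, "z": 10, "rz": 0.938, "fingers": -1}, {"x": -493, "y": -346, "z": 10, "rz": 0.938, "fingers": -1}, {"x": -493, "y": -346, "z": 10, "rz": 0.938, "fingers": -1}, {"x": -493, "y": -346, "z": 10, "rz": 0.938, "fingers": -1}, {"x": -493, "y": -346, "z": 10, "rz": 0.938, "fingers": -1}, {"x": -493, "y": -346, "z": 10, "rz": 0.938, "fingers": -1}, {"x": -493, "y": -346, "z": 10, "rz": 0.938, "fingers": -1}, {"x": -493, "y": -346, "z": 10, "rz": 0.938, "fingers": -1}]'

```text
invalid input at $.moves[0]: expected keys x, y, z, rx, ry, rz, fingers
```

```bash
cat > look.py <<'E'
import sys,cv2,numpy as np
from cell import sensors, vision
n,cam=sys.argv[1],sys.argv[2]
o=sensors.get_obs();print(o["time_s"],o["tool_pos"].round(4),o["tool_rot"].round(2),o["force"].round(1))
c=vision.read_camera(cam);np.savez(f"pics/{n}.npz",**c)
x,y,w,h=map(int,sys.argv[3:7]); k=800/w
cv2.imwrite(f"pics/{n}.png",cv2.resize(c["image"][y:y+h,x:x+w,::-1],None,fx=k,fy=k,interpolation=cv2.INTER_CUBIC))
E
python3 look.py v1 wrist 170 0 320 240
```

```text
0.15 [0.2141 0.6133 0.2297] [-1.7992e+02  1.0000e-02  1.6076e+02] [-0.8 -0.7  0.8]
```

View pics/v1.png

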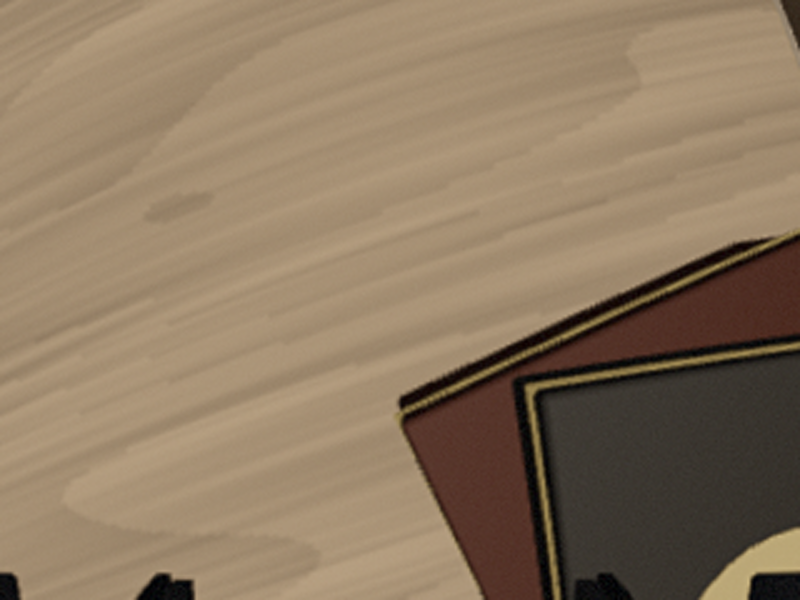

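The move was refused because all the keys are required, so the view still shows the books at the start. I'll resend it with every key.

drive_tool --moves '[{"x": -493, "y": -346, "z": 10, "rx": 0, "ry": 0, "rz": 0.938, "fingers": -1}, {"x": -493, "y": -346, "z": 10, "rx": 0, "ry": 0, "rz": 0.938, "fingers": -1}, {"x": -493, "y": -346, "z": 10, "rx": 0, "ry": 0, "rz": 0.938, "fingers": -1}, {"x": -493, "y": -346, "z": 10, "rx": 0, "ry": 0, "rz": 0.938, "fingers": -1}, {"x": -493, "y": -346, "z": 10, "rx": 0, "ry": 0, "rz": 0.938, "fingers": -1}, {"x": -493, "y": -346, "z": 10, "rx": 0, "ry": 0, "rz": 0.938, "fingers": -1}, {"x": -493, "y": -346, "z": 10, "rx": 0, "ry": 0, "rz": 0.938, "fingers": -1}, {"x": -493, "y": -346, "z": 10, "rx": 0, "ry": 0, "rz": 0.938, "fingers": -1}, {"x": -493, "y": -346, "z": 10, "rx": 0, "ry": 0, "rz": 0.938, "fingers": -1}, {"x": -493, "y": -346, "z": 10, "rx": 0, "ry": 0, "rz": 0.938, "fingers": -1}, {"x": -493, "y": -346, "z": 10, "rx": 0, "ry": 0, "rz": 0.938, "fingers": -1}, {"x": -493, "y": -346, "z": 10, "rx": 0, "ry": 0, "rz": 0.938, "fingers": -1}, {"x": -493, "y": -346, "z": 10, "rx": 0, "ry": 0, "rz": 0.938, "fingers": -1}, {"x": -493, "y": -346, "z": 10, "rx": 0, "ry": 0, "rz": 0.938, "fingers": -1}]'

```text
time_s: 1.95
tool_pos: [0.5652, 0.1259, 0.2206]
tool_rot: [180.0, -0.0, 107.1]
force: [0.2, -0.1, 0.1]
grip_width: 0.087
grasp_force: 0.0
```

```bash
python3 look.py v2 wrist 170 0 320 240
```

```text
1.95 [0.5652 0.1259 0.2206] [ 1.7999e+02 -3.0000e-02  1.0715e+02] [ 0.2 -0.1  0.1]
```

View pics/v2.png

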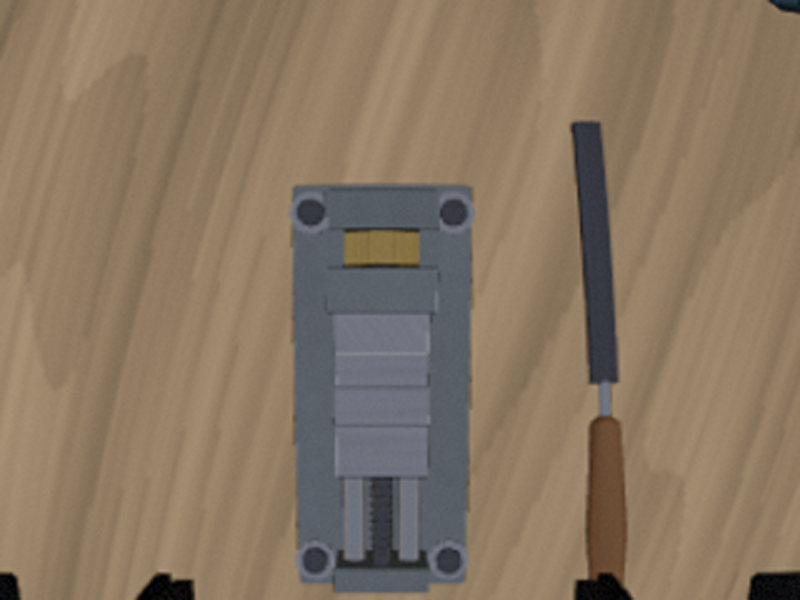

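```bash
cat > fit.py <<'E'
from h import *
from scipy.optimize import least_squares
def V(p,X):
    X=np.atleast_2d(X)*1e-3; c,s=np.cos(p[2]),np.sin(p[2])
    return np.c_[p[0]+c*X[:,0]-s*X[:,1],p[1]+s*X[:,0]+c*X[:,1],X[:,2]]
if __name__=="__main__":
    c=load("pics/v2.npz")
    M=np.array([[-42,79,10],[42,79,10],[42,-117,5],[-42,-117,5],[-20,18,50],[20,18,50],[-13.4,52.5,42],[13.4,52.5,42]])
    P=np.array([[294,186],[471,186],[467,581],[301,581],[334,315],[428,315],[344,231],[420,231]])/2.5+[170,0]
    f=lambda p:np.concatenate([proj(c,x,True)-q for x,q in zip(V(p,M),P)])
    r=least_squares(f,[.55,.17,.3],loss="soft_l1"); print(r.x,np.rad2deg(r.x[2])); print((f(r.x).reshape(-1,2)*2.5).round(1))
    np.save("vise.npy",r.x)
    for n,X in dict(fixtop=[0,0,50],ledge0=[0,0,40],wheelnear=[0,38.5,42],crown=[0,45.5,48],housing=[0,18,42],hous2=[0,71,42],end=[0,-104,40]).items():
        print(n,((proj(c,V(r.x,X)[0],True)-[170,0])*2.5).round(1))
    for g in (14,16,17.5): print(g,[((proj(c,V(r.x,X)[0],True)-[170,0])*2.5).round(1)[1] for X in ([0,-g,50],[0,-g,40],[0,-g-38,50])])
E
python3 fit.py
```

```text
[0.55121111 0.17174309 0.30371434] 17.401549723935236
[[-2.6 -0.5]
 [ 0.9 -1.4]
 [-1.4  0.6]
 [ 0.2  1.3]
 [ 0.  -1.5]
 [ 2.2 -2. ]
 [ 6.1  2.1]
 [-6.5  1.8]]
fixtop [382.3 355.9]
ledge0 [382.3 354.3]
wheelnear [381.9 265.2]
crown [381.8 247.9]
housing [382.1 312.8]
hous2 [381.6 190.4]
end [383.4 582.4]
14 [np.float64(389.0), np.float64(386.5), np.float64(477.0)]
16 [np.float64(393.7), np.float64(391.1), np.float64(481.6)]
17.5 [np.float64(397.2), np.float64(394.5), np.float64(484.9)]
```

The wrist view shows the vise square-on: wheel at crop (382,248), fixed jaw at rows 315–354, ledge at 354–386 and moving jaw at 387–475. The fit residuals are under 1 mm and the gap is about 14 mm. Next I'll look at the blank.

```bash
python3 -c "
from mv import *
goal([.592,-.300,.20],90)"
```

```text
shift [-414.7  -99.8   20.5] rot [ 1.00e-04 -4.00e-04  2.99e-01] t 2.0 q [-37.  10.  25.  95.  -4.  75.   6.]
```

drive_tool --moves '[{"x": -415, "y": -100, "z": 20, "rx": 0, "ry": 0, "rz": 0.299, "fingers": -1}, {"x": -415, "y": -100, "z": 20, "rx": 0, "ry": 0, "rz": 0.299, "fingers": -1}, {"x": -415, "y": -100, "z": 20, "rx": 0, "ry": 0, "rz": 0.299, "fingers": -1}, {"x": -415, "y": -100, "z": 20, "rx": 0, "ry": 0, "rz": 0.299, "fingers": -1}, {"x": -415, "y": -100, "z": 20, "rx": 0, "ry": 0, "rz": 0.299, "fingers": -1}, {"x": -415, "y": -100, "z": 20, "rx": 0, "ry": 0, "rz": 0.299, "fingers": -1}, {"x": -415, "y": -100, "z": 20, "rx": 0, "ry": 0, "rz": 0.299, "fingers": -1}, {"x": -415, "y": -100, "z": 20, "rx": 0, "ry": 0, "rz": 0.299, "fingers": -1}, {"x": -415, "y": -100, "z": 20, "rx": 0, "ry": 0, "rz": 0.299, "fingers": -1}, {"x": -415, "y": -100, "z": 20, "rx": 0, "ry": 0, "rz": 0.299, "fingers": -1}, {"x": -415, "y": -100, "z": 20, "rx": 0, "ry": 0, "rz": 0.299, "fingers": -1}]'

```text
time_s: 3.38
tool_pos: [0.5923, -0.2996, 0.2008]
tool_rot: [180.0, -0.0, 90.0]
force: [0.1, 1.2, 0.2]
grip_width: 0.0871
grasp_force: 0.0
```

```bash
python3 look.py n1 wrist 170 0 320 240
python3 - <<'E'
from h import *
c=load("pics/n1.npz"); im=c["image"].astype(int)
m=((im.min(2)>135)&(im.max(2)-im.min(2)<60)).astype(np.uint8); m[245:]=0
n,l,s,ce=cv2.connectedComponentsWithStats(m)
for i in range(1,n):
    if s[i,4]<40: continue
    ys,xs=np.where(l==i)
    P=np.array([onz(c,x,y,.019,True)[:2] for x,y in zip(xs,ys)])*1000
    r=cv2.minAreaRect(P.astype(np.float32)); print(s[i],ce[i].round(0),[np.round(q,1) for q in r])
E
```

```text
3.375 [ 0.5923 -0.2996  0.2008] [ 1.7996e+02 -5.0000e-02  9.0050e+01] [0.1 1.2 0.2]
[326  45  16   8  81] [333.  49.] [array([ 603.7, -148.9]), array([17.5,  5.7]), np.float64(20.1)]
[273  66  71  26 384] [308.  78.] [array([ 575.9, -181.9]), array([ 6. , 78.7]), np.float64(71.8)]
[295 143  56  12 488] [323. 149.] [array([ 592.1, -259. ]), array([60.2, 10. ]), np.float64(3.8)]
```

View pics/n1.png

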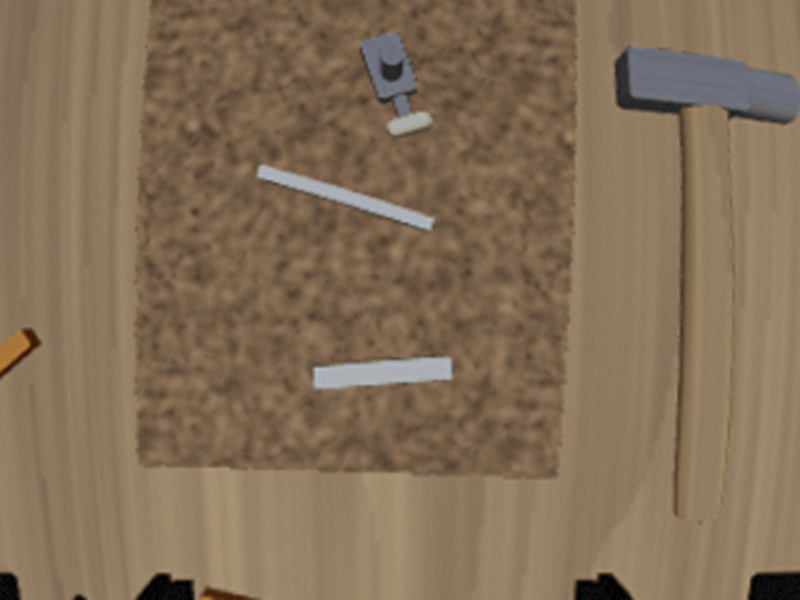

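The blank sits at crop (382,372), measured as (0.5921, -0.2590) with a turn of 3.8°, 60.2×10.0 mm. The saddle blank is at (345,197) and well clear.

```bash
python3 -c "
from mv import *
goal([.5921,-.259,.0155],93.8)"
```

```text
shift [ 4.080e+01 -1.000e-01  1.853e+02] rot [ 0.0007 -0.0006 -0.0659] t 3.425 q [ -5.  24.  39.  85. -15.  77.  36.]
```

drive_tool --force 12 --moves '[{"x": 40.8, "y": 0, "z": 50, "rx": 0, "ry": 0, "rz": -0.066, "fingers": -1}, {"x": 40.8, "y": 0, "z": 100, "rx": 0, "ry": 0, "rz": -0.066, "fingers": -1}, {"x": 40.8, "y": 0, "z": 140, "rx": 0, "ry": 0, "rz": -0.066, "fingers": -1}, {"x": 40.8, "y": 0, "z": 165, "rx": 0, "ry": 0, "rz": -0.066, "fingers": -1}, {"x": 40.8, "y": 0, "z": 178, "rx": 0, "ry": 0, "rz": -0.066, "fingers": -1}, {"x": 40.8, "y": 0, "z": 185, "rx": 0, "ry": 0, "rz": -0.066, "fingers": -1}, {"x": 40.8, "y": 0, "z": 185, "rx": 0, "ry": 0, "rz": -0.066, "fingers": -1}, {"x": 40.8, "y": 0, "z": 185, "rx": 0, "ry": 0, "rz": -0.066, "fingers": 1}, {"x": 40.8, "y": 0, "z": 185, "rx": 0, "ry": 0, "rz": -0.066, "fingers": 1}, {"x": 40.8, "y": 0, "z": 185, "rx": 0, "ry": 0, "rz": -0.066, "fingers": 1}, {"x": 40.8, "y": 0, "z": 185, "rx": 0, "ry": 0, "rz": -0.066, "fingers": 1}, {"x": 40.8, "y": 0, "z": 185, "rx": 0, "ry": 0, "rz": -0.066, "fingers": 1}, {"x": 40.8, "y": 0, "z": 185, "rx": 0, "ry": 0, "rz": -0.066, "fingers": 1}]'

```text
time_s: 5.05
tool_pos: [0.5918, -0.2608, 0.0159]
tool_rot: [180.0, -0.0, 93.7]
force: [-0.7, 0.4, 1.7]
grip_width: 0.0599
grasp_force: 12.0
```

```bash
python3 -c "
from mv import *
from fit import V
p=np.load('vise.npy'); print(V(p,[0,-7,40]))
q=V(p,[0,-8.8,0])[0]
goal([q[0],q[1],.15],107.4)"
```

```text
[[0.55330457 0.16506346 0.04      ]]
shift [ 425.7  -10.7 -134.1] rot [ 0.0005  0.     -0.2397] t 5.05 q [ -5.  32.  34.  97. -21.  58.  40.]
```

drive_tool --moves '[{"x": 0, "y": 0, "z": -20, "rx": 0, "ry": 0, "rz": 0, "fingers": 1}, {"x": 0, "y": 0, "z": -70, "rx": 0, "ry": 0, "rz": 0, "fingers": 1}, {"x": 10, "y": 0, "z": -125, "rx": 0, "ry": 0, "rz": 0, "fingers": 1}, {"x": 50, "y": 0, "z": -134, "rx": 0, "ry": 0, "rz": -0.03, "fingers": 1}, {"x": 100, "y": 0, "z": -134, "rx": 0, "ry": 0, "rz": -0.06, "fingers": 1}, {"x": 150, "y": -4, "z": -134, "rx": 0, "ry": 0, "rz": -0.09, "fingers": 1}, {"x": 200, "y": -5, "z": -134, "rx": 0, "ry": 0, "rz": -0.12, "fingers": 1}, {"x": 250, "y": -6, "z": -134, "rx": 0, "ry": 0, "rz": -0.15, "fingers": 1}, {"x": 300, "y": -8, "z": -134, "rx": 0, "ry": 0, "rz": -0.18, "fingers": 1}, {"x": 350, "y": -9, "z": -134, "rx": 0, "ry": 0, "rz": -0.21, "fingers": 1}, {"x": 395, "y": -10, "z": -134, "rx": 0, "ry": 0, "rz": -0.24, "fingers": 1}, {"x": 418, "y": -10.7, "z": -134, "rx": 0, "ry": 0, "rz": -0.24, "fingers": 1}, {"x": 425.7, "y": -10.7, "z": -134, "rx": 0, "ry": 0, "rz": -0.24, "fingers": 1}, {"x": 425.7, "y": -10.7, "z": -134, "rx": 0, "ry": 0, "rz": -0.24, "fingers": 1}, {"x": 425.7, "y": -10.7, "z": -134, "rx": 0, "ry": 0, "rz": -0.24, "fingers": 1}, {"x": 425.7, "y": -10.7, "z": -134, "rx": 0, "ry": 0, "rz": -0.24, "fingers": 1}]'

```text
time_s: 7.05
tool_pos: [0.554, 0.162, 0.1497]
tool_rot: [180.0, 0.0, 107.3]
force: [-0.2, -0.2, -0.5]
grip_width: 0.0598
grasp_force: 12.0
```

```bash
python3 look.py h1 wrist 170 60 320 240; python3 -c "
from mv import *
from fit import V
p=np.load('vise.npy')
q=V(p,[0,-8.8,0])[0]
goal([q[0],q[1],.085],107.4)"
```

```text
7.05 [0.554  0.162  0.1497] [1.7999e+02 2.0000e-02 1.0729e+02] [-0.2 -0.2 -0.5]
shift [ 1.1  0.3 64.6] rot [ 0.0001  0.0002 -0.0015] t 7.1 q [-41.  13.  25. 101.  -6.  68.   3.]
```

View pics/h1.png

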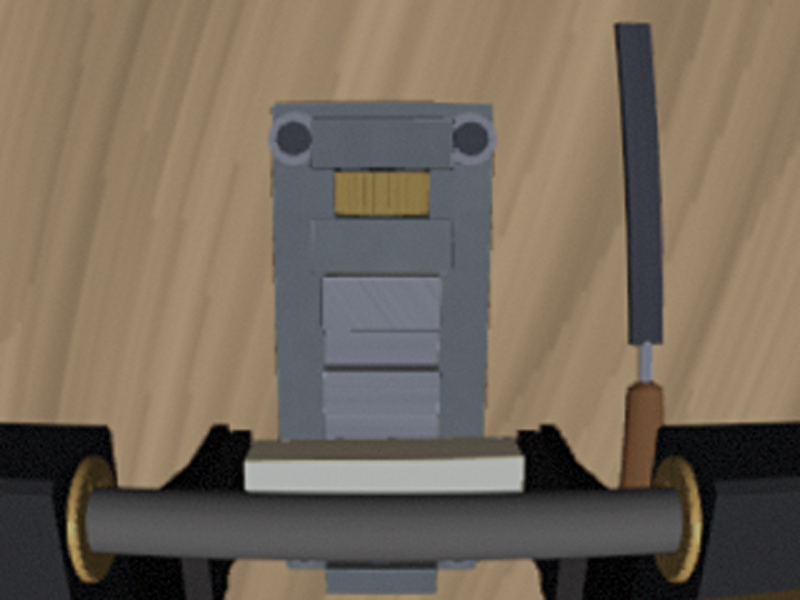

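The held blank appears with its lower front edge at crop row 440 and its upper front edge from (245,459) to (523,459). The fixed jaw is at rows 278–330, with its top face edge at about 330. I'll work out where the blank lies relative to the vise.

Run:
```python
from fit import *
c=load("pics/h1.npz"); p=np.load("vise.npy")
w=lambda x,y,z:onz(c,x/2.5+170,y/2.5+60,z,True)
def inv(X): 
    d=X[:2]-p[:2]; a,b=np.cos(p[2]),np.sin(p[2]); return np.round([1000*(a*d[0]+b*d[1]),1000*(-b*d[0]+a*d[1])],2)
for q in [(245,459,.1528),(523,459,.1528),(248,440,.1388),(521,438.5,.1388)]: print("blank",q,inv(w(*q)))
M=np.array([[-42,79,10],[42,79,10],[-20,18,50],[20,18,50],[0,0,50],[0,38.5,42],[0,18,42],[0,52.5,42],[0,71,42]])
P=[[272,104],[493,104],[323,278],[441,278],[382,331],[382,216],[382,273],[382,171],[382,118]]
for m,q in zip(M,P): print(m,inv(w(*q,m[2]/1000)))
print(inv(w(382,368,.05)), inv(w(382,372,.05)))
print("TCP",inv(np.array([.554,.162])))
```

```text
blank (245, 459, 0.1528) [-29.26  -3.67]
blank (523, 459, 0.1528) [29.93 -3.81]
blank (248, 440, 0.1388) [-30.99  -4.74]
blank (521, 438.5, 0.1388) [31.91 -4.51]
[-42.  79.  10.] [-41.41  79.05]
[42. 79. 10.] [41.69 78.88]
[-20.  18.  50.] [-19.73  18.41]
[20. 18. 50.] [19.45 18.33]
[ 0.  0. 50.] [-0.18  0.27]
[ 0.  38.5 42. ] [-0.1  38.31]
[ 0. 18. 42.] [-0.14 18.76]
[ 0.  52.5 42. ] [-0.07 53.56]
[ 0. 71. 42.] [-3.000e-02  7.149e+01]
[ -0.21 -12.67] [ -0.21 -14.09]
TCP [ -0.25 -10.13]
```

drive_tool --moves '[{"x": 2.2, "y": 0.3, "z": 20, "rx": 0, "ry": 0, "rz": 0, "fingers": 1}, {"x": 2.2, "y": 0.3, "z": 45, "rx": 0, "ry": 0, "rz": 0, "fingers": 1}, {"x": 2.2, "y": 0.3, "z": 65, "rx": 0, "ry": 0, "rz": 0, "fingers": 1}, {"x": 2.2, "y": 0.3, "z": 75, "rx": 0, "ry": 0, "rz": 0, "fingers": 1}, {"x": 2.2, "y": 0.3, "z": 80, "rx": 0, "ry": 0, "rz": 0, "fingers": 1}, {"x": 2.2, "y": 0.3, "z": 80, "rx": 0, "ry": 0, "rz": 0, "fingers": 1}, {"x": 2.2, "y": 0.3, "z": 80, "rx": 0, "ry": 0, "rz": 0, "fingers": 1}]'

```text
time_s: 7.98
tool_pos: [0.5539, 0.1658, 0.0704]
tool_rot: [179.9, -0.0, 107.4]
force: [-0.0, -1.0, 0.9]
grip_width: 0.0601
grasp_force: 12.0
```

```bash
python3 look.py h2 wrist 170 100 320 200; python3 -c "
from mv import *
from fit import V
p=np.load('vise.npy')
q=V(p,[0,-8.8,0])[0]
goal([q[0],q[1],.056],107.4)"
```

```text
7.975 [0.5539 0.1658 0.0704] [ 1.7992e+02 -1.0000e-02  1.0741e+02] [-0.  -1.   0.9]
shift [-2.3 -0.8 14.3] rot [ 0.0015 -0.0002  0.0003] t 8.025 q [-40.  18.  24. 105.  -9.  59.   5.]
```

View pics/h2.png

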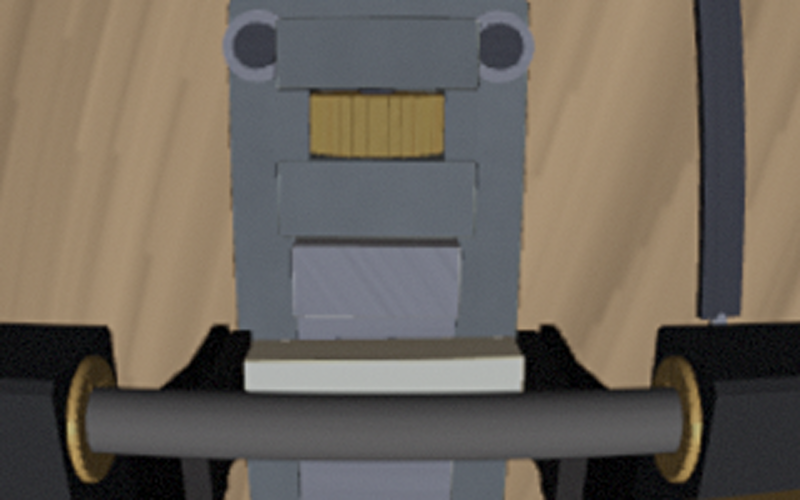

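Run:
```python
from fit import *
c=load("pics/h2.npz"); p=np.load("vise.npy")
w=lambda x,y,z:onz(c,x/2.5+170,y/2.5+100,z,True)
def inv(X): 
    d=X[:2]-p[:2]; a,b=np.cos(p[2]),np.sin(p[2]); return np.round([1000*(a*d[0]+b*d[1]),1000*(-b*d[0]+a*d[1])],2)
for dz in (-.002,0,.002):
  for q in [(245,359,.0735),(523,359,.0735),(248,341,.0595),(521,340,.0595)]: print("blank",q,inv(w(q[0],q[1],q[2]+dz)))
M=[[-20,18,50],[20,18,50],[0,0,50],[0,38.5,42],[0,18,42],[0,52.5,42],[0,71,42]]
P=[[292,243],[461,242],[330,316],[378,158],[378,236],[378,93],[378,17]]
for m,q in zip(M,P): print(m,inv(w(*q,m[2]/1000)))
print("TCP",inv(np.array([.5539,.1658])))
from cell import sensors
for i in range(3): print(sensors.get_obs()["tool_pos"])
```

```text
blank (245, 359, 0.0735) [-28.58  -0.85]
blank (523, 359, 0.0735) [31.38 -0.88]
blank (248, 341, 0.0595) [-30.29  -2.11]
blank (521, 340, 0.0595) [33.39 -1.89]
blank (245, 359, 0.0735) [-2.819e+01 -1.000e-02]
blank (523, 359, 0.0735) [30.98 -0.05]
blank (248, 341, 0.0595) [-29.92  -1.33]
blank (521, 340, 0.0595) [33.01 -1.12]
blank (245, 359, 0.0735) [-27.81   0.82]
blank (523, 359, 0.0735) [30.58  0.78]
blank (248, 341, 0.0595) [-29.54  -0.55]
blank (521, 340, 0.0595) [32.62 -0.34]
[-20, 18, 50] [-20.02  19.55]
[20, 18, 50] [19.37 19.77]
[0, 0, 50] [-11.46   1.57]
[0, 38.5, 42] [2.000e-02 3.833e+01]
[0, 18, 42] [ 0.   19.29]
[0, 52.5, 42] [3.000e-02 5.378e+01]
[0, 71, 42] [4.000e-02 7.171e+01]
TCP [ 0.79 -6.48]
[0.55388159 0.16581676 0.07034482]
[0.55388159 0.16581676 0.07034482]
[0.55388159 0.16581676 0.07034482]
```

drive_tool --moves '[{"x": 0, "y": -0.7, "z": 4, "rx": 0, "ry": 0, "rz": 0, "fingers": 1}, {"x": 0, "y": -0.7, "z": 8, "rx": 0, "ry": 0, "rz": 0, "fingers": 1}, {"x": 0, "y": -0.7, "z": 12, "rx": 0, "ry": 0, "rz": 0, "fingers": 1}, {"x": 0, "y": -0.7, "z": 15, "rx": 0, "ry": 0, "rz": 0, "fingers": 1}, {"x": 0, "y": -0.7, "z": 15, "rx": 0, "ry": 0, "rz": 0, "fingers": 1}, {"x": 0, "y": -0.7, "z": 15, "rx": 0, "ry": 0, "rz": 0, "fingers": 1}]'

```text
time_s: 8.78
tool_pos: [0.5527, 0.1654, 0.0546]
tool_rot: [180.0, -0.0, 107.4]
force: [0.0, -0.1, -0.6]
grip_width: 0.0598
grasp_force: 12.0
```

drive_tool --moves '[{"x": 0, "y": 0, "z": 1, "rx": 0, "ry": 0, "rz": 0, "fingers": 1}, {"x": 0, "y": 0, "z": 2, "rx": 0, "ry": 0, "rz": 0, "fingers": 1}, {"x": 0, "y": 0, "z": 3, "rx": 0, "ry": 0, "rz": 0, "fingers": 1}, {"x": 0, "y": 0, "z": 3, "rx": 0, "ry": 0, "rz": 0, "fingers": 1}]'

```text
time_s: 9.28
tool_pos: [0.5526, 0.1654, 0.0515]
tool_rot: [-180.0, -0.0, 107.4]
force: [1.2, -0.6, 0.1]
grip_width: 0.0595
grasp_force: 12.0
```

drive_tool --moves '[{"x": 0, "y": 0, "z": 0.5, "rx": 0, "ry": 0, "rz": 0, "fingers": 1}, {"x": 0, "y": 0, "z": 1, "rx": 0, "ry": 0, "rz": 0, "fingers": 1}, {"x": 0, "y": 0, "z": 1, "rx": 0, "ry": 0, "rz": 0, "fingers": 1}]'

```text
time_s: 9.65
tool_pos: [0.5527, 0.1654, 0.0509]
tool_rot: [180.0, -0.0, 107.4]
force: [-0.4, -0.5, 1.6]
grip_width: 0.0596
grasp_force: 12.0
```

drive_tool --moves '[{"x": 0, "y": 0, "z": 0.5, "rx": 0, "ry": 0, "rz": 0, "fingers": 1}, {"x": 0, "y": 0, "z": 0.5, "rx": 0, "ry": 0, "rz": 0, "fingers": 1}]'

```text
time_s: 9.9
tool_pos: [0.5527, 0.1654, 0.0508]
tool_rot: [180.0, -0.0, 107.4]
force: [-2.5, -0.8, 6.1]
grip_width: 0.0596
grasp_force: 12.0
```

Contact at the ledge height, so the blank is seated. Releasing and lifting.

drive_tool --moves '[{"x": 0, "y": 0, "z": -0.3, "rx": 0, "ry": 0, "rz": 0, "fingers": 0.2}, {"x": 0, "y": 0, "z": -0.3, "rx": 0, "ry": 0, "rz": 0, "fingers": -1}, {"x": 0, "y": 0, "z": -0.3, "rx": 0, "ry": 0, "rz": 0, "fingers": -1}, {"x": 0, "y": 0, "z": -0.3, "rx": 0, "ry": 0, "rz": 0, "fingers": -1}, {"x": 0, "y": 0, "z": -0.3, "rx": 0, "ry": 0, "rz": 0, "fingers": -1}, {"x": 0, "y": 0, "z": -10, "rx": 0, "ry": 0, "rz": 0, "fingers": -1}, {"x": 0, "y": 0, "z": -40, "rx": 0, "ry": 0, "rz": 0, "fingers": -1}, {"x": -20, "y": 0, "z": -90, "rx": 0, "ry": 0, "rz": 0, "fingers": -1}, {"x": -50, "y": 0, "z": -110, "rx": 0, "ry": 0, "rz": 0, "fingers": -1}, {"x": -50, "y": 0, "z": -110, "rx": 0, "ry": 0, "rz": 0, "fingers": -1}, {"x": -50, "y": 0, "z": -110, "rx": 0, "ry": 0, "rz": 0, "fingers": -1}]'

```text
time_s: 11.28
tool_pos: [0.5671, 0.1184, 0.1598]
tool_rot: [-180.0, -0.1, 107.4]
force: [-0.3, -0.8, 0.3]
grip_width: 0.0869
grasp_force: 0.0
```

```bash
python3 look.py r1 wrist 210 20 220 165
python3 - <<'E'
from fit import *
c=load("pics/r1.npz"); im=c["image"].astype(int)
p=np.load("vise.npy")
m=((im.min(2)>150)).astype(np.uint8); m[235:]=0
n,l,s,ce=cv2.connectedComponentsWithStats(m)
a,b=np.cos(p[2]),np.sin(p[2])
for i in range(1,n):
    if s[i,4]<100: continue
    ys,xs=np.where(l==i)
    P=(np.array([onz(c,x,y,.054,True)[:2] for x,y in zip(xs,ys)])-p[:2])*1000@np.array([[a,-b],[b,a]])
    print(s[i],[np.round(q,1) for q in cv2.minAreaRect(P.astype(np.float32))])
E
```

```text
11.275 [0.5671 0.1184 0.1598] [-1.7998e+02 -5.0000e-02  1.0743e+02] [-0.3 -0.8  0.3]
[289 139  70  12 753] [array([-0.3, -5. ]), array([58.2,  9.1]), np.float64(1.3)]
```

View pics/r1.png

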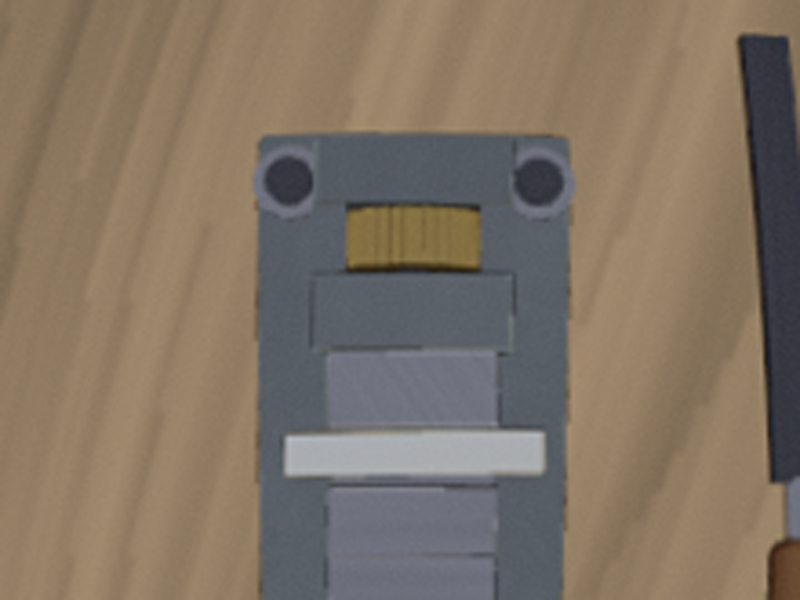

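The blank lies seated at crop (285–545, 431–476), along the jaws and centred, with the moving jaw's edge at row 487. Next is the wheel, with fingers shut above its crown.

```bash
python3 -c "
from mv import *
from fit import V
from cell import env
print(env.tip_extent)
p=np.load('vise.npy')
q=V(p,[-8,45.5,0])[0]
goal([q[0],q[1],.066],107.4)"
```

```text
0.008
shift [100.6  -6.7  93.4] rot [-0.0014 -0.0008  0.0015] t 11.325 q [-38.  13.  27. 100.  -6.  69.   8.]
```

drive_tool --force 20 --moves '[{"x": 50, "y": -6.7, "z": 0, "rx": 0, "ry": 0, "rz": 0, "fingers": 1}, {"x": 100.6, "y": -6.7, "z": 0, "rx": 0, "ry": 0, "rz": 0, "fingers": 1}, {"x": 100.6, "y": -6.7, "z": 40, "rx": 0, "ry": 0, "rz": 0, "fingers": 1}, {"x": 100.6, "y": -6.7, "z": 70, "rx": 0, "ry": 0, "rz": 0, "fingers": 1}, {"x": 100.6, "y": -6.7, "z": 88, "rx": 0, "ry": 0, "rz": 0, "fingers": 1}, {"x": 100.6, "y": -6.7, "z": 93, "rx": 0, "ry": 0, "rz": 0, "fingers": 1}, {"x": 100.6, "y": -6.7, "z": 93, "rx": 0, "ry": 0, "rz": 0, "fingers": 1}, {"x": 100.6, "y": -6.7, "z": 93, "rx": 0, "ry": 0, "rz": 0, "fingers": 1}]'

```text
time_s: 12.32
tool_pos: [0.532, 0.212, 0.0683]
tool_rot: [179.9, -0.0, 107.4]
force: [0.0, 0.1, 0.1]
grip_width: 0.015
grasp_force: 0.0
```

```bash
python3 -c "
from mv import *
from fit import V
p=np.load('vise.npy')
q=V(p,[-8,45.5,0])[0]
goal([q[0],q[1],.056],107.4)"
```

```text
shift [ 1.3 -1.7 12.3] rot [ 0.0022 -0.0005  0.0002] t 12.325 q [-44.  17.  22. 106.  -8.  58.  -1.]
```

drive_tool --moves '[{"x": 1, "y": -2, "z": 2, "rx": 0, "ry": 0, "rz": 0, "fingers": 1}, {"x": 1, "y": -2, "z": 6, "rx": 0, "ry": 0, "rz": 0, "fingers": 1}, {"x": 1, "y": -2, "z": 9, "rx": 0, "ry": 0, "rz": 0, "fingers": 1}, {"x": 1, "y": -2, "z": 9, "rx": 0, "ry": 0, "rz": 0, "fingers": 1}, {"x": 1, "y": -2, "z": 9, "rx": 0, "ry": 0, "rz": 0, "fingers": 1}]'

```text
time_s: 12.95
tool_pos: [0.529, 0.212, 0.0581]
tool_rot: [180.0, 0.0, 107.4]
force: [0.3, 0.3, 0.2]
grip_width: 0.0004
grasp_force: 0.0
```

drive_tool --moves '[{"x": 0, "y": 0, "z": 1, "rx": 0, "ry": 0, "rz": 0, "fingers": 1}, {"x": 0, "y": 0, "z": 1.8, "rx": 0, "ry": 0, "rz": 0, "fingers": 1}, {"x": 0, "y": 0, "z": 1.8, "rx": 0, "ry": 0, "rz": 0, "fingers": 1}]'

```text
time_s: 13.32
tool_pos: [0.529, 0.212, 0.0563]
tool_rot: [180.0, -0.0, 107.4]
force: [-0.2, -0.7, 1.0]
grip_width: 0.0003
grasp_force: 0.2
```

drive_tool --moves '[{"x": 0, "y": 0, "z": 0.5, "rx": 0, "ry": 0, "rz": 0, "fingers": 1}, {"x": 0, "y": 0, "z": 0.8, "rx": 0, "ry": 0, "rz": 0, "fingers": 1}, {"x": 0, "y": 0, "z": 0.8, "rx": 0, "ry": 0, "rz": 0, "fingers": 1}]'

```text
time_s: 13.7
tool_pos: [0.529, 0.2121, 0.0559]
tool_rot: [180.0, -0.0, 107.4]
force: [-0.7, 0.4, 4.3]
grip_width: 0.0005
grasp_force: 2.1
```

drive_tool --moves '[{"x": 0, "y": 0, "z": 0.6, "rx": 0, "ry": 0, "rz": 0, "fingers": 1}, {"x": 0, "y": 0, "z": 0.6, "rx": 0, "ry": 0, "rz": 0, "fingers": 1}, {"x": 0, "y": 2, "z": 0.6, "rx": 0, "ry": 0, "rz": 0, "fingers": 1}, {"x": 0, "y": 4, "z": 0.6, "rx": 0, "ry": 0, "rz": 0, "fingers": 1}]'

```text
time_s: 14.2
tool_pos: [0.5324, 0.2131, 0.0561]
tool_rot: [-179.9, -0.0, 107.4]
force: [-3.9, -2.1, 11.3]
grip_width: 0.0005
grasp_force: 5.7
```

Pressing with 11 N, drag about 4.4 N against the draw. The wheel is turning, so I'll continue the stroke.

drive_tool --moves '[{"x": 0, "y": 2, "z": 0, "rx": 0, "ry": 0, "rz": 0, "fingers": 1}, {"x": 0, "y": 4, "z": 0, "rx": 0, "ry": 0, "rz": 0, "fingers": 1}, {"x": 0, "y": 6, "z": 0, "rx": 0, "ry": 0, "rz": 0, "fingers": 1}, {"x": 0, "y": 8, "z": 0, "rx": 0, "ry": 0, "rz": 0, "fingers": 1}]'

```text
time_s: 14.7
tool_pos: [0.5406, 0.2157, 0.0562]
tool_rot: [180.0, -0.0, 107.4]
force: [-3.6, -1.0, 10.3]
grip_width: 0.0006
grasp_force: 5.1
```

drive_tool --moves '[{"x": 0, "y": 2, "z": 0, "rx": 0, "ry": 0, "rz": 0, "fingers": 1}, {"x": 0, "y": 4, "z": 0, "rx": 0, "ry": 0, "rz": 0, "fingers": 1}, {"x": 0, "y": 6, "z": 0, "rx": 0, "ry": 0, "rz": 0, "fingers": 1}]'

```text
time_s: 15.08
tool_pos: [0.5461, 0.2174, 0.0555]
tool_rot: [-180.0, -0.0, 107.4]
force: [-1.3, -0.7, 4.8]
grip_width: 0.0005
grasp_force: 2.3
```

```bash
cat > vx.py <<'E'
import numpy as np
from cell import sensors
p=np.load("vise.npy");o=sensors.get_obs();d=o["tool_pos"][:2]-p[:2];a,b=np.cos(p[2]),np.sin(p[2])
f=o["force"];print("vise x,y mm",1000*(a*d[0]+b*d[1]),1000*(-b*d[0]+a*d[1]),"z",o["tool_pos"][2],"fx,fz",a*f[0]+b*f[1],f[2])
E
python3 vx.py
```

```text
vise x,y mm 8.765052309268956 45.07747509018233 z 0.05551578271757265 fx,fz -1.436241048470949 4.823011828514289
```

drive_tool --moves '[{"x": 0, "y": 0, "z": -5, "rx": 0, "ry": 0, "rz": 0, "fingers": 1}, {"x": 0, "y": -10, "z": -6, "rx": 0, "ry": 0, "rz": 0, "fingers": 1}, {"x": 0, "y": -17, "z": -6, "rx": 0, "ry": 0, "rz": 0, "fingers": 1}, {"x": 0, "y": -17, "z": -3, "rx": 0, "ry": 0, "rz": 0, "fingers": 1}, {"x": 0, "y": -17, "z": -1, "rx": 0, "ry": 0, "rz": 0, "fingers": 1}, {"x": 0, "y": -17, "z": 0, "rx": 0, "ry": 0, "rz": 0, "fingers": 1}, {"x": 0, "y": -17, "z": 0, "rx": 0, "ry": 0, "rz": 0, "fingers": 1}]'

```text
time_s: 15.95
tool_pos: [0.5297, 0.2124, 0.0558]
tool_rot: [-180.0, -0.0, 107.4]
force: [-4.6, -0.9, 8.5]
grip_width: 0.001
grasp_force: 4.5
```

```bash
python3 vx.py
```

```text
vise x,y mm -8.366016963813982 45.274701721791246 z 0.05580916805463086 fx,fz -4.689850414354791 8.460786129029803
```

drive_tool --moves '[{"x": 0, "y": 2, "z": 0.3, "rx": 0, "ry": 0, "rz": 0, "fingers": 1}, {"x": 0, "y": 4, "z": 0.3, "rx": 0, "ry": 0, "rz": 0, "fingers": 1}, {"x": 0, "y": 6, "z": 0.3, "rx": 0, "ry": 0, "rz": 0, "fingers": 1}, {"x": 0, "y": 8, "z": 0.3, "rx": 0, "ry": 0, "rz": 0, "fingers": 1}, {"x": 0, "y": 10, "z": 0.3, "rx": 0, "ry": 0, "rz": 0, "fingers": 1}]'

```text
time_s: 16.58
tool_pos: [0.54, 0.2156, 0.0562]
tool_rot: [180.0, -0.0, 107.4]
force: [-3.3, -1.9, 10.7]
grip_width: 0.0004
grasp_force: 5.3
```

drive_tool --moves '[{"x": 0, "y": 2, "z": 0, "rx": 0, "ry": 0, "rz": 0, "fingers": 1}, {"x": 0, "y": 4, "z": 0, "rx": 0, "ry": 0, "rz": 0, "fingers": 1}, {"x": 0, "y": 4, "z": -6, "rx": 0, "ry": 0, "rz": 0, "fingers": 1}, {"x": 0, "y": -6, "z": -6, "rx": 0, "ry": 0, "rz": 0, "fingers": 1}, {"x": 0, "y": -11, "z": -6, "rx": 0, "ry": 0, "rz": 0, "fingers": 1}, {"x": 0, "y": -11, "z": -3, "rx": 0, "ry": 0, "rz": 0, "fingers": 1}, {"x": 0, "y": -11, "z": -1, "rx": 0, "ry": 0, "rz": 0, "fingers": 1}, {"x": 0, "y": -11, "z": 0, "rx": 0, "ry": 0, "rz": 0, "fingers": 1}, {"x": 0, "y": -11, "z": 0, "rx": 0, "ry": 0, "rz": 0, "fingers": 1}]'

```text
time_s: 17.7
tool_pos: [0.5288, 0.2121, 0.0556]
tool_rot: [-180.0, -0.0, 107.4]
force: [-3.1, -1.3, 7.6]
grip_width: 0.0006
grasp_force: 4.8
```

```bash
python3 vx.py
```

```text
vise x,y mm -9.3536321994624 45.21958351968042 z 0.0555511468856758 fx,fz -3.3118140222495716 7.604018857138589
```

drive_tool --moves '[{"x": 0, "y": 2, "z": 0.2, "rx": 0, "ry": 0, "rz": 0, "fingers": 1}, {"x": 0, "y": 4, "z": 0.2, "rx": 0, "ry": 0, "rz": 0, "fingers": 1}, {"x": 0, "y": 6, "z": 0.2, "rx": 0, "ry": 0, "rz": 0, "fingers": 1}, {"x": 0, "y": 8, "z": 0.2, "rx": 0, "ry": 0, "rz": 0, "fingers": 1}]'

```text
time_s: 18.2
tool_pos: [0.5371, 0.2147, 0.0562]
tool_rot: [180.0, -0.0, 107.4]
force: [-4.8, -1.5, 13.1]
grip_width: 0.0006
grasp_force: 6.4
```

```bash
python3 vx.py
```

```text
vise x,y mm -0.588192511480368 45.21380958818931 z 0.05616805739025239 fx,fz -5.019957281142382 13.13090261960626
```

drive_tool --moves '[{"x": 0, "y": 2, "z": 0, "rx": 0, "ry": 0, "rz": 0, "fingers": 1}, {"x": 0, "y": 4, "z": 0, "rx": 0, "ry": 0, "rz": 0, "fingers": 1}, {"x": 0, "y": 6, "z": 0, "rx": 0, "ry": 0, "rz": 0, "fingers": 1}]'

```text
time_s: 18.58
tool_pos: [0.541, 0.2159, 0.056]
tool_rot: [-179.8, -0.0, 107.4]
force: [-8.7, -2.5, 16.2]
grip_width: 0.0006
grasp_force: 8.3
```

```bash
python3 vx.py
```

```text
vise x,y mm 3.4861074411434276 45.1956511732486 z 0.056030476759528436 fx,fz -9.0393523912865 16.155948849407224
```

Drag has risen to 9 N and the tip is lagging, so the blank is clamped. I'll lift, then re-test with a fresh press to confirm it holds.

drive_tool --moves '[{"x": 0, "y": 0, "z": -0.2, "rx": 0, "ry": 0, "rz": 0, "fingers": 1}, {"x": 0, "y": 0, "z": -0.2, "rx": 0, "ry": 0, "rz": 0, "fingers": 1}, {"x": 0, "y": 0, "z": -6, "rx": 0, "ry": 0, "rz": 0, "fingers": 1}, {"x": 0, "y": -9, "z": -6, "rx": 0, "ry": 0, "rz": 0, "fingers": 1}, {"x": 0, "y": -9, "z": -6, "rx": 0, "ry": 0, "rz": 0, "fingers": 1}, {"x": 0, "y": -9, "z": -3, "rx": 0, "ry": 0, "rz": 0, "fingers": 1}, {"x": 0, "y": -9, "z": -1, "rx": 0, "ry": 0, "rz": 0, "fingers": 1}, {"x": 0, "y": -9, "z": -0.2, "rx": 0, "ry": 0, "rz": 0, "fingers": 1}, {"x": 0, "y": -9, "z": -0.2, "rx": 0, "ry": 0, "rz": 0, "fingers": 1}]'

```text
time_s: 19.7
tool_pos: [0.5338, 0.2137, 0.0562]
tool_rot: [-180.0, -0.0, 107.4]
force: [-4.4, -2.4, 12.7]
grip_width: 0.0003
grasp_force: 6.2
```

```bash
python3 vx.py
```

```text
vise x,y mm -4.076114254417324 45.236780065628516 z 0.05616606579102123 fx,fz -4.894641914040719 12.679474990283111
```

drive_tool --moves '[{"x": 0, "y": 1, "z": 0, "rx": 0, "ry": 0, "rz": 0, "fingers": 1}, {"x": 0, "y": 2, "z": 0, "rx": 0, "ry": 0, "rz": 0, "fingers": 1}, {"x": 0, "y": 2, "z": 0, "rx": 0, "ry": 0, "rz": 0, "fingers": 1}]'

```text
time_s: 20.08
tool_pos: [0.535, 0.214, 0.0561]
tool_rot: [-179.9, -0.0, 107.4]
force: [-5.7, -2.8, 14.2]
grip_width: 0.0006
grasp_force: 7.2
```

```bash
python3 vx.py
```

```text
vise x,y mm -2.785916719289235 45.184263661343095 z 0.05614981461888207 fx,fz -6.3105277182755035 14.214143129133562
```

drive_tool --moves '[{"x": 0, "y": 1, "z": -0.1, "rx": 0, "ry": 0, "rz": 0, "fingers": 1}, {"x": 0, "y": 2, "z": -0.1, "rx": 0, "ry": 0, "rz": 0, "fingers": 1}, {"x": 0, "y": 3, "z": -0.2, "rx": 0, "ry": 0, "rz": 0, "fingers": 1}, {"x": 0, "y": 3, "z": -0.2, "rx": 0, "ry": 0, "rz": 0, "fingers": 1}, {"x": 0, "y": 3, "z": -0.2, "rx": 0, "ry": 0, "rz": 0, "fingers": 1}]'

```text
time_s: 20.7
tool_pos: [0.5368, 0.2145, 0.0561]
tool_rot: [-179.8, -0.0, 107.4]
force: [-7.7, -1.7, 15.8]
grip_width: 0.0005
grasp_force: 7.9
```

```bash
python3 vx.py
```

```text
vise x,y mm -0.9504832640123053 45.153640773320234 z 0.05612490423835477 fx,fz -7.851209124493525 15.753376423438642
```

drive_tool --moves '[{"x": 0, "y": 0, "z": -6, "rx": 0, "ry": 0, "rz": 0, "fingers": 1}, {"x": 0, "y": 0, "z": -40, "rx": 0, "ry": 0, "rz": 0, "fingers": 1}, {"x": -40, "y": 0, "z": -80, "rx": 0, "ry": 0, "rz": 0, "fingers": 1}, {"x": -90, "y": 0, "z": -105, "rx": 0, "ry": 0, "rz": 0, "fingers": 1}, {"x": -97, "y": 0, "z": -105, "rx": 0, "ry": 0, "rz": 0, "fingers": 1}, {"x": -97, "y": 0, "z": -105, "rx": 0, "ry": 0, "rz": 0, "fingers": 1}, {"x": -97, "y": 0, "z": -105, "rx": 0, "ry": 0, "rz": 0, "fingers": 1}]'

```text
time_s: 21.58
tool_pos: [0.5664, 0.1243, 0.1585]
tool_rot: [-179.9, -0.0, 107.6]
force: [0.0, -0.2, 0.1]
grip_width: 0.0006
grasp_force: 0.0
```

```bash
python3 look.py e1 wrist 210 20 220 165
python3 - <<'E'
from fit import *
p=np.load("vise.npy");a,b=np.cos(p[2]),np.sin(p[2])
for f in ("r1","e1"):
    c=load(f"pics/{f}.npz"); im=c["image"].astype(int)
    m=((im.min(2)>150)).astype(np.uint8); m[215:]=0
    n,l,s,ce=cv2.connectedComponentsWithStats(m); i=1+s[1:,4].argmax()
    ys,xs=np.where(l==i)
    P=(np.array([onz(c,x,y,.054,True)[:2] for x,y in zip(xs,ys)])-p[:2])*1000@np.array([[a,-b],[b,a]])
    print(f,[np.round(q,1) for q in cv2.minAreaRect(P.astype(np.float32))])
    # brightness profile along vise y at z=50mm
    Y=np.arange(4,-25,-1.)
    print([int(np.mean([im[int(round(v)),int(round(u))].mean() for u,v in [proj(c,V(p,[x,y,50])[0],True) for x in (-12,-6,0,6,12)]])) for y in Y])
E
```

```text
21.575 [0.5664 0.1243 0.1585] [-1.7989e+02 -4.0000e-02  1.0756e+02] [ 0.  -0.2  0.1]
r1 [array([-0.3, -5. ]), array([58.2,  9.1]), np.float64(1.3)]
[118, 117, 125, 110, 130, 163, 174, 173, 172, 173, 172, 172, 172, 173, 143, 112, 104, 79, 121, 121, 116, 115, 115, 116, 116, 116, 113, 113, 113]
e1 [array([-0.1, -3.9]), array([59.6,  8.6]), np.float64(0.1)]
[121, 121, 118, 147, 170, 178, 177, 176, 177, 176, 176, 176, 177, 170, 118, 118, 119, 120, 118, 118, 119, 118, 117, 117, 116, 117, 119, 119, 105]
```

The jaw now meets the blank with no gap. The blank is square to the jaws, centred and against the fixed jaw, and the hand is clear.

```bash
python3 -c "
from cell import workorder
print(workorder.sign_off())"
```

```text
the job is handed in; nothing more can be done
None
```

The nut blank is clamped in the vise: flat on the ledge, square to the jaws, centred within about 1 mm, and held by the thumbwheel; I handed the job in at about 21.6 s, and no verdict was shown. I pressed the wheel with at most about 18.5 N (brief overshoot of the advised 15 N, limit 30 N). The clamping force is inferred from the rise in drag on the wheel, not measured.

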